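Carry a set of four fitted horseshoes to the carrying rack in foot order

TASK

The four fitted shoes of one horse have cooled on the dark steel cooling rack, where they stand toe up in the order of its feet. Move them to the empty wooden carrying rack so that they stand there in the same order from left to right (seen from the robot), one to each slot, upright and toe up with both heels down on the slot's floor and each shoe about midway across the rack. Do not let any shoe fall over on the way.

Things in the scene. Friction and masses are not known exactly. Their poses are not given: they have to be found in the camera images.
- shoe_a: loose horseshoe, bright grey steel, U-shaped: 144 wide, 9.5 thick, 137 mm tall, standing on its heel ends, toe up, 0.36 kg. Origin: midway between the undersides of the heel ends (48 mm off along +-x), mid thickness; z to the toe, y square to its faces. Toe top at z = 137; its steel is 23 mm deep there: pinch it across y from above, 12 mm below the top. It balances under x = 0.
- shoe_b: loose horseshoe, brown, rusty, the widest and tallest: 155 wide, 10 thick, 147 mm tall, standing on its heel ends, toe up, 0.36 kg. Origin: midway between the undersides of the heel ends (48 mm off along +-x), mid thickness; z to the toe, y square to its faces. Toe top at z = 147; its steel is 23 mm deep there: pinch it across y from above, 12 mm below the top. It balances under x = 0.
- shoe_c: loose horseshoe, brown, rusty, the smallest: 133 wide, 9 thick, 127 mm tall, standing on its heel ends, toe up, 0.36 kg. Origin: midway between the undersides of the heel ends (48 mm off along +-x), mid thickness; z to the toe, y square to its faces. Toe top at z = 127; its steel is 23 mm deep there: pinch it across y from above, 12 mm below the top. It balances under x = 0.
- shoe_d: loose horseshoe, brown, rusty, of middle size: 147 wide, 9 thick, 142 mm tall, standing on its heel ends, toe up, 0.36 kg. Origin: midway between the undersides of the heel ends (48 mm off along +-x), mid thickness; z to the toe, y square to its faces. Toe top at z = 142; its steel is 23 mm deep there: pinch it across y from above, 12 mm below the top. It balances under x = 0.
- stand_a: fixed stand of dark bent bar that holds shoe_a at the start, one of the cooling rack's four; it stays, so it marks the place shoe_a came from. 150 (x) by 50 (y) by 75 mm high; origin: centre of underside. Slot along x, 13 mm clear, floor 6 mm above the origin; side bars upright to 56 mm, then flared to 44 mm wide at 72 mm.
- stand_b: fixed stand of dark bent bar that holds shoe_b at the start, one of the cooling rack's four; it stays, so it marks the place shoe_b came from. 150 (x) by 50 (y) by 75 mm high; origin: centre of underside. Slot along x, 13 mm clear, floor 6 mm above the origin; side bars upright to 56 mm, then flared to 44 mm wide at 72 mm.
- stand_c: fixed stand of dark bent bar that holds shoe_c at the start, one of the cooling rack's four; it stays, so it marks the place shoe_c came from. 150 (x) by 50 (y) by 75 mm high; origin: centre of underside. Slot along x, 13 mm clear, floor 6 mm above the origin; side bars upright to 56 mm, then flared to 44 mm wide at 72 mm.
- stand_d: fixed stand of dark bent bar that holds shoe_d at the start, one of the cooling rack's four; it stays, so it marks the place shoe_d came from. 150 (x) by 50 (y) by 75 mm high; origin: centre of underside. Slot along x, 13 mm clear, floor 6 mm above the origin; side bars upright to 56 mm, then flared to 44 mm wide at 72 mm.
- cooling_rack: fixed pair of dark steel flat bars under the four stands, 125 (x) by 270 (y) by 8 mm high; origin: centre of underside. x points away from the robot, y to the left (turned at most 10 degrees). The stands stand on it at y = 105 (left-most), 35, -35 and -105 mm; neighbouring shoes are 70 mm apart.
- carrying_rack: fixed wooden rack, empty: two notched battens, 86 mm high, on a board between end boards 90 mm high; 176 (x) by 276 mm (y); origin: centre of underside, x away from the robot, y left (turned at most 10 degrees). Slots along x at y = 105 (left), 35, -35, -105 mm: 13 wide, floor at z = 20, mouth flaring from z = 70 to 37 wide at 86. Battens at x = +-16 to +-80: one heel in each.

How it is judged (in metres and radians):
At the end, for the whole second after the job is handed in: Each shoe stands in the carrying rack's slot with the same place in the row, from the left, as the stand it came from: within 10 mm across the slot and 25 mm of the rack's middle along it, heels on the floor (origin 14 to 27 mm above the rack's underside), toe up within 0.2 rad, at rest (((y of stand_a in the frame of cooling_rack between 0.075 and 0.135 m and y of shoe_a in the frame of carrying_rack between 0.095 and 0.115 m) or (y of stand_a in the frame of cooling_rack between 0.005 and 0.065 m and y of shoe_a in the frame of carrying_rack between 0.025 and 0.045 m) or (y of stand_a in the frame of cooling_rack between -0.065 and -0.005 m and y of shoe_a in the frame of carrying_rack between -0.045 and -0.025 m) or (y of stand_a in the frame of cooling_rack between -0.135 and -0.075 m and y of shoe_a in the frame of carrying_rack between -0.115 and -0.095 m)) and x of shoe_a in the frame of carrying_rack between -0.025 and 0.025 m and z of shoe_a in the frame of carrying_rack between 0.014 and 0.027 m and angle between each of shoe_a, shoe_b, shoe_c, shoe_d's own z axis and vertical below 0.2 rad and linear speed of each of shoe_a, shoe_b, shoe_c, shoe_d below 0.02 m/s and ((y of stand_b in the frame of cooling_rack between 0.075 and 0.135 m and y of shoe_b in the frame of carrying_rack between 0.095 and 0.115 m) or (y of stand_b in the frame of cooling_rack between 0.005 and 0.065 m and y of shoe_b in the frame of carrying_rack between 0.025 and 0.045 m) or (y of stand_b in the frame of cooling_rack between -0.065 and -0.005 m and y of shoe_b in the frame of carrying_rack between -0.045 and -0.025 m) or (y of stand_b in the frame of cooling_rack between -0.135 and -0.075 m and y of shoe_b in the frame of carrying_rack between -0.115 and -0.095 m)) and x of shoe_b in the frame of carrying_rack between -0.025 and 0.025 m and z of shoe_b in the frame of carrying_rack between 0.014 and 0.027 m and ((y of stand_c in the frame of cooling_rack between 0.075 and 0.135 m and y of shoe_c in the frame of carrying_rack between 0.095 and 0.115 m) or (y of stand_c in the frame of cooling_rack between 0.005 and 0.065 m and y of shoe_c in the frame of carrying_rack between 0.025 and 0.045 m) or (y of stand_c in the frame of cooling_rack between -0.065 and -0.005 m and y of shoe_c in the frame of carrying_rack between -0.045 and -0.025 m) or (y of stand_c in the frame of cooling_rack between -0.135 and -0.075 m and y of shoe_c in the frame of carrying_rack between -0.115 and -0.095 m)) and x of shoe_c in the frame of carrying_rack between -0.025 and 0.025 m and z of shoe_c in the frame of carrying_rack between 0.014 and 0.027 m and ((y of stand_d in the frame of cooling_rack between 0.075 and 0.135 m and y of shoe_d in the frame of carrying_rack between 0.095 and 0.115 m) or (y of stand_d in the frame of cooling_rack between 0.005 and 0.065 m and y of shoe_d in the frame of carrying_rack between 0.025 and 0.045 m) or (y of stand_d in the frame of cooling_rack between -0.065 and -0.005 m and y of shoe_d in the frame of carrying_rack between -0.045 and -0.025 m) or (y of stand_d in the frame of cooling_rack between -0.135 and -0.075 m and y of shoe_d in the frame of carrying_rack between -0.115 and -0.095 m)) and x of shoe_d in the frame of carrying_rack between -0.025 and 0.025 m and z of shoe_d in the frame of carrying_rack between 0.014 and 0.027 m); the robot touches nothing.
It fails at once if a shoe has fallen over (angle between any of shoe_a, shoe_b, shoe_c, shoe_d's own z axis and vertical above 1.1 rad).
It also fails if it takes over 112 s, if anything falls off the work surface, if the arm or the gripper's body presses on something with over 40 N, if the wrist force passes 120 N, or if a joint passes its speed limit or range.

ROBOT

A 6-joint arm with a two-finger parallel gripper is mounted at the origin on a cart in front of the work surface, level with it; the furniture and walls round the work are solid. World frame = base frame: x ahead of the robot, y to its left, z up, the work surface at z = 0. Lengths are in mm, angles in rad, forces in N, time in s.
With the tool pointing down it reaches from about 375 to 975 mm from the base axis. Payload 3.8 kg.
Tool frame: the origin (TCP) lies midway between the tips of the shut fingers; the grasp point (between the pads) lies manip.grip_depth behind it (manip.grip_depth is the distance from the TCP to the grasp point, in mm); z points along the fingers, y is the line along which they close (so a half turn about z gives the same grasp; the last joint's range is limited). The gripper opens to 88 mm and grips with 3 to 60 N. Pads are 18 mm wide; open, the fingers measure 123 mm over their backs; the gripper's body (75 mm by 187 mm) begins 45 mm behind the grasp point.
Start: joints at [-1.165, 0.264, 1.604, -0, 1.274, -0.037], TCP at [289.212, -609.897, 238.706] pointing down, gripper open.
Joint ranges: [-2.63, 2.63], [-0.94, 2.18], [0.31, 2.57], [-1.31, 4.45], [0, 2.66], [-2.55, 2.55]. Speed limits (rad/s): [2.57, 2.57, 3.14, 3.14, 3.14, 3.14].

INTERFACE

Orientations are given as a unit quaternion [w, x, y, z].
In Python, from plant import manip, viewer gives the robot as it stands.
- The arm moves only by the tool step_arm, never from a script. Its argument "deltas" is one flat list of numbers, 7 for each row, row after row: the closure in counts, from 0 (fully open) to 255 (shut), then the shift along the tool's x, y, z as a fraction of full scale, then the turn, a rotation vector about the tool's x, y, z as a fraction of full scale. A call has exactly 10 rows; each row shifts and turns the commanded pose from where the row before left it, along the tool's axes as they then stand; what a row does not reach is not made up. Full scale, the value 1, is 200 mm for a shift and 90 degrees for a turn. A row lasts 1/8 s, in which the tool goes at most 62.5 mm and 10.7 degrees, less where a joint would pass 70% of its speed; a pose out of reach is approached as far as the arm can. A call with a number of a shift or a turn outside -1 to 1 is refused whole. A call with a gripper value outside its range is refused whole. The fingers move at their own pace and stop on an object; "squeeze" is the grip in N (left out, the last holds). Time passes only in rows, so rows that do not move let the fingers close, or fill a call up. It gives the time, the measured TCP pose, the force, the opening and the grip force at its end, in the units of the state.
- manip.state(): the state, without advancing time (a new reading comes with each control period).
- viewer.get_image(name): name is "side" or "top"; returns the picture (400x640x3 uint8, blue, green, red); there is no depth.
- viewer.camera_info(name): a dict with "fx", "fy", "cx", "cy" (pixels), "rvec" (rotation vector, rad) and "tvec" (3), from world to camera coordinates, as OpenCV has them. Camera axes: x right, y down, z forward; pixel columns grow to the right and rows downward; lengths in mm; the calibration is good to about 2 mm. A picture is of the moment at which its call begins. camera_info takes no time and is no camera call.
- manip.sign_off(): hands the job in; it is judged then, once.
The state is a dict: "clock": time; "joint_pos": joint angles; "joint_velocities": joint speeds; "joint_torque": joint torques, N m; "tool_pos": TCP position; "ee_rot": TCP orientation; "ft_force": force on the tool from outside, world axes, zero at the start; "ft_torque": the same for the moment, N m; "finger_gap": finger opening in mm; "grasp_force": force on a finger pad.
Only numpy, scipy, OpenCV 4.12 (cv2) and the standard library are available. Lean on these libraries where they do the work, as an engineer would, in place of code of your own. Each camera call takes 0.05 s, during which the arm holds its last target. There are 200 camera calls.

## Working session

There is one attempt and no reset: what is moved stays moved. The work goes in short steps, Python scripts to look and compute and a tool call to move; the robot and the scene stay as the last step left them, time stands still between calls to the robot, and variables do not carry over. Pictures are saved under pics/ and viewed, at most 14 in all, crops included, and the job is handed in when it is done.

Besides the shell and the picture viewer there is one more tool, called after "Call:" in YAML: its name, and indented under it one key for each argument. step_arm: Moves the arm, as the interface text tells. Its arguments: {"type":"object","properties":{"deltas":{"type":"array","items":{"type":"number"}},"squeeze":{"type":"number"}},"required":["deltas"]}

```bash
mkdir -p pics; ls; python3 - <<'E'
from plant import manip, viewer
import cv2
print(manip.state(), manip.grip_depth)
for n in("top","side"):
    im=viewer.get_image(n); cv2.imwrite(f"pics/{n}0.png",im); print(n,viewer.camera_info(n))
E
```

```text
pics
{'clock': 0.0, 'joint_pos': array([-1.16491995e+00,  2.64770242e-01,  1.60535481e+00, -1.02728663e-05,
        1.27368403e+00, -3.69155648e-02]), 'joint_velocities': array([ 1.75316528e-03, -5.79644389e-05,  3.42012836e-04, -4.87570117e-04,
       -3.08424650e-04,  1.11883823e-03]), 'joint_torque': array([ 1.22722959e-03, -5.02112997e+01, -3.56871128e+01,  7.32520781e-02,
        2.96721468e-02, -1.54886916e-04]), 'tool_pos': array([ 288.92251557, -609.2658877 ,  237.38684091]), 'ee_rot': array([-1.08850956e-03,  9.75590926e-01,  2.19593072e-01, -2.08112636e-04]), 'ft_force': array([ 0.57137669, -0.27961822, -0.79801336]), 'ft_torque': array([0.04453066, 0.0048548 , 0.0200386 ]), 'grasp_force': 0.0, 'finger_gap': 88.16101469844793} 18.700000000000003
top {'fx': 364.02765551478103, 'fy': 364.02765551478103, 'cx': 313.18863491906285, 'cy': 198.9262400645397, 'rvec': array([ 2.15500502, -2.16834457,  0.0639944 ]), 'tvec': array([  6.33549876, 504.4980697 , 838.82403731])}
side {'fx': 410.5923464088639, 'fy': 410.5923464088639, 'cx': 319.5505601010152, 'cy': 196.49575114367073, 'rvec': array([ 0.61342848, -2.40533101,  1.42082248]), 'tvec': array([454.19856219, 166.20624852, 684.05227355])}
```

View pics/top0.png

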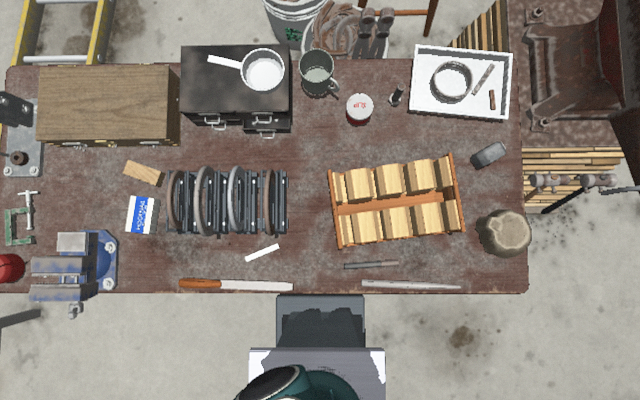

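View pics/side0.png

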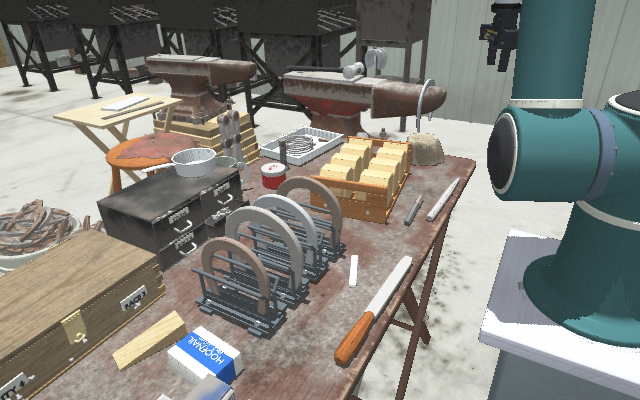

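The top view has the cooling rack at about (228,202), with shoes at columns ~172, 200, 233 and 267, and the carrying rack at about (397,202), turned. The bright shoe looks like the third from the left. I'll enlarge both.

```bash
python3 - <<'E'
import cv2
t=cv2.imread("pics/top0.png")
cv2.imwrite("pics/c1.png",cv2.resize(t[160:245,155:300],None,fx=5.5,fy=5.5,interpolation=cv2.INTER_CUBIC))
cv2.imwrite("pics/c2.png",cv2.resize(t[145:255,320:475],None,fx=5,fy=5,interpolation=cv2.INTER_CUBIC))
s=cv2.imread("pics/side0.png")
cv2.imwrite("pics/c3.png",cv2.resize(s[165:340,185:355],None,fx=3.4,fy=3.4,interpolation=cv2.INTER_CUBIC))
E
```

```text
(no output)
```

View pics/c1.png

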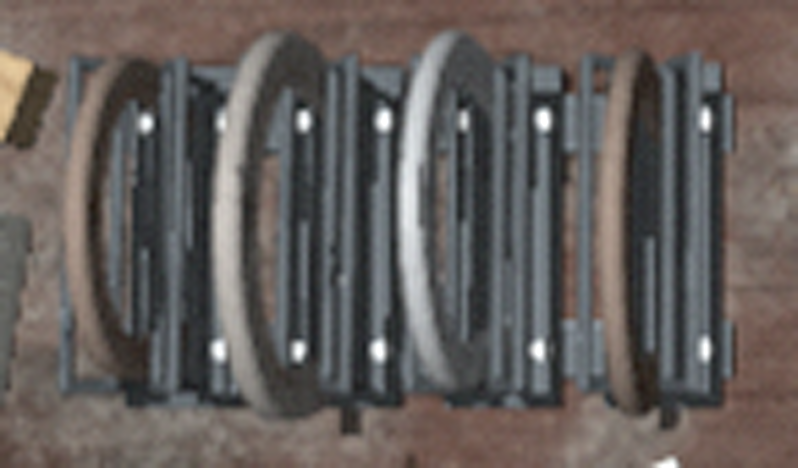

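View pics/c2.png

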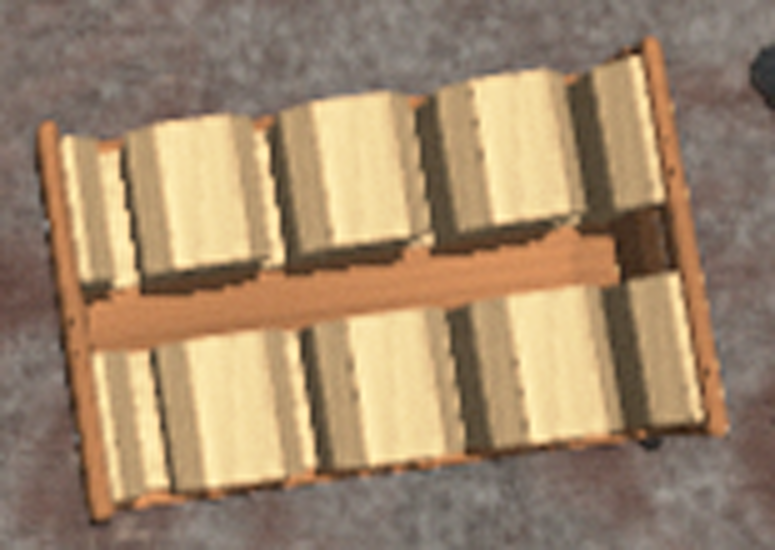

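View pics/c3.png

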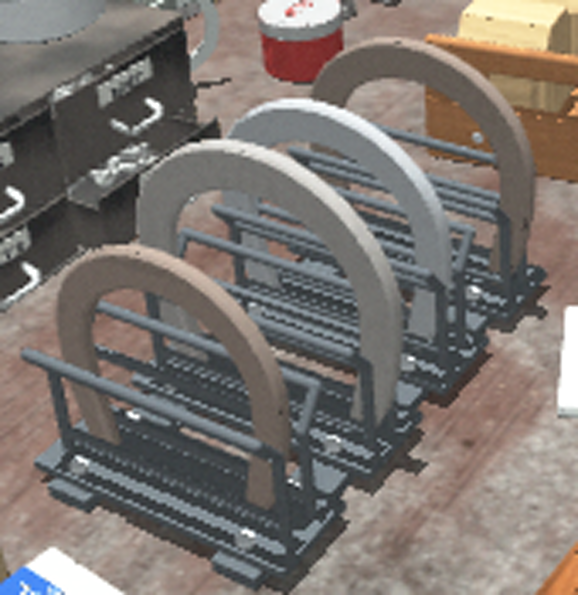

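```bash
cat >h.py <<'E'
import numpy as np, cv2
from scipy.optimize import least_squares
from plant import viewer
def cam(n):
    i=viewer.camera_info(n); K=np.array([[i['fx'],0,i['cx']],[0,i['fy'],i['cy']],[0,0,1]]); return K,i['rvec'],i['tvec']
def proj(n,P):
    K,r,t=cam(n); return cv2.projectPoints(np.array(P,float).reshape(-1,3),r,t,K,None)[0].reshape(-1,2)
def ray(n,uv,z):
    K,r,t=cam(n); R=cv2.Rodrigues(r)[0]; c=-R.T@t; d=R.T@np.linalg.inv(K)@[uv[0],uv[1],1]; return c+d*(z-c[2])/d[2]
def w(p,L):  # p=x,y,th
    L=np.array(L,float).reshape(-1,3); c,s=np.cos(p[2]),np.sin(p[2]); return np.c_[p[0]+c*L[:,0]-s*L[:,1],p[1]+s*L[:,0]+c*L[:,1],L[:,2]]
E
python3 - <<'E'
from h import *
K,r,t=cam("top"); print("top cam",-cv2.Rodrigues(r)[0].T@t)
f=lambda u,v,k,a,b:(u/k+a-.4,v/k+b-.4)
L=[[88,138,90],[-88,138,90],[88,-138,90],[-88,-138,90]]
px=np.array([f(u,v,5,320,145) for u,v in[(43,125),(91,517),(658,40),(726,430)]])
s=least_squares(lambda p:(proj("top",w(p,L))-px).ravel(),[560,-150,0]); print("carry",s.x,s.fun)
S=dict(c=(127,80,57,380),b=(147,230,30,415),a=(137,413,30,390),d=(142,612,48,413))
for k,(H,u,v0,v1) in S.items():
    m=.5*(v0+v1); e=[ray("top",f(u+25,v,5.5,155,160),14+H*.5) for v in(v0,v1)]
    print(k,ray("top",f(u,m,5.5,155,160),14+H),"x ext",e[0][0],e[1][0],(e[0][0]+e[1][0])/2)
# overlay
t=cv2.imread("pics/top0.png"); sd=cv2.imread("pics/side0.png")
o=cv2.resize(t[145:255,320:475],None,fx=5,fy=5,interpolation=cv2.INTER_CUBIC)
for y in(105,35,-35,-105):
  for yy,z in((6.5,70),(-6.5,70),(18.5,86),(-18.5,86)):
    for x0 in(16,-80):
      q=(proj("top",w(s.x,[[x0,y+yy,z],[x0+64,y+yy,z]]))-[320,145]+.4)*5
      cv2.line(o,*[tuple(map(int,a)) for a in q],(0,0,255) if z==86 else (255,0,0),1)
cv2.imwrite("pics/ov.png",o)
E
```

```text
top cam [428.01521338 -22.09011034 880.05636784]
carry [ 4.95317436e+02 -1.76420618e+02  1.27856203e-01] [-1.69111468 -0.96689772 -0.18652567  0.82527898  0.81549552 -1.17102226
  0.99994188  1.17075061]
c [495.35645519 297.08963686 141.        ] x ext 567.592042072533 435.49844138598866 501.54524172926085
b [491.65830801 233.10589528 161.        ] x ext 576.2951855763072 421.2216576767775 498.7584216265424
a [496.66128563 168.66580517 151.        ] x ext 576.4548214696043 430.787116096541 503.62096878307267
d [488.13172914  94.18460669 156.        ] x ext 567.8038085022328 421.29557901167317 494.54969375695293
```

View pics/ov.png

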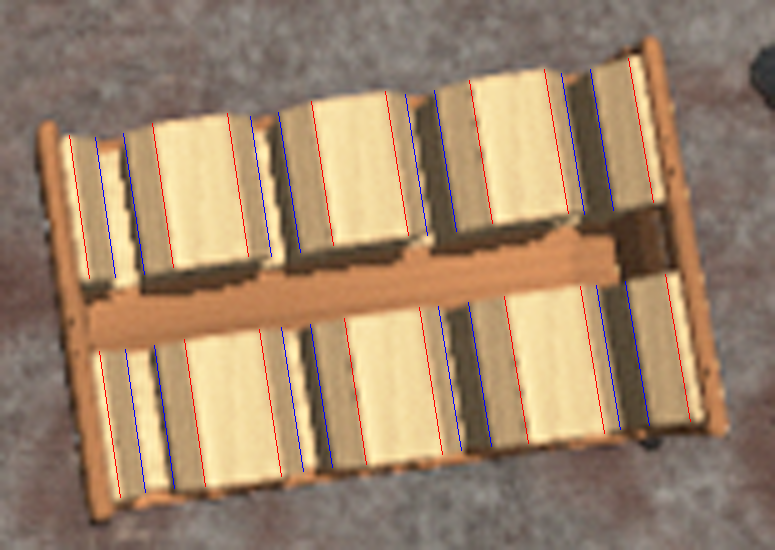

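The overlay fits the carrying rack to about 1 px: pose (495, −176), turned 0.128 rad. Order from the left is c, b, a, d. Next I'll get the cooling rack's slot centres and turn from the stand bars and screws.

```bash
python3 - <<'E'
from h import *
f=lambda u,v:(u/5.5+154.6,v/5.5+159.6)
for n,(l,r) in dict(c=(75,180),d=(588,697)).items():
    print(n,[ray("top",f(u,215),79)[:2].round(1) for u in(l,r)])
for n,r in dict(b=348,a=520).items(): print(n,"right bar",ray("top",f(r,215),79)[:2].round(1))
for a,b in(((705,118),(705,350)),((543,118),(538,350)),((302,120),(298,350)),((383,120),(378,350))):
    A,B=ray("top",f(*a),14),ray("top",f(*b),14); d=A-B; print(A.round(1),B.round(1),np.arctan2(d[1],d[0]))
s=cv2.imread("pics/top0.png")
R=cv2.resize(s[160:245,155:300],None,fx=5.5,fy=5.5,interpolation=cv2.INTER_CUBIC)
# hypothesised rack overlay: top bars z=79 and slot upright top z=70 
p=(499,197,0.0)
import sys
def model(p,n,img,off,k,col):
    for y in(105,35,-35,-105):
        for yy in(22,-22):
            q=(proj(n,w(p,[[75,y+yy,80],[-75,y+yy,80]]))-off+.4)*k
            cv2.line(img,*[tuple(map(int,a)) for a in q],col,1)
    for P in([[62.5,135,8],[62.5,-135,8]],[[-62.5,135,8],[-62.5,-135,8]]):
        q=(proj(n,w(p,P))-off+.4)*k
        cv2.line(img,*[tuple(map(int,a)) for a in q],(0,255,0),1)
model(p,"top",R,[155,160],5.5,(0,0,255))
sd=cv2.imread("pics/side0.png"); Q=cv2.resize(sd[165:340,185:355],None,fx=3,fy=3,interpolation=cv2.INTER_CUBIC)
model(p,"side",Q,[185,165],3,(0,0,255))
C=np.zeros((600,800,3),np.uint8); 
Q=cv2.resize(Q,None,fx=.0+600/525,fy=600/525)
cv2.imwrite("pics/ov2.png",R); cv2.imwrite("pics/ov3.png",Q)
E
```

```text
c [array([502.5, 326. ]), array([502.1, 282.8])]
d [array([500.9, 116.3]), array([500.5,  72.2])]
b right bar [501.6 214. ]
a right bar [501.1 143.9]
[549.   76.5  14. ] [447.7  76.2  14. ] 0.0025890779667042973
[549.6 147.7  14. ] [448.1 148.9  14. ] -0.01166666789283947
[549.7 254.3  14. ] [448.7 254.   14. ] 0.0032427241594232296
[549.4 218.4  14. ] [448.5 218.9  14. ] -0.004729193151478537
```

View pics/ov2.png

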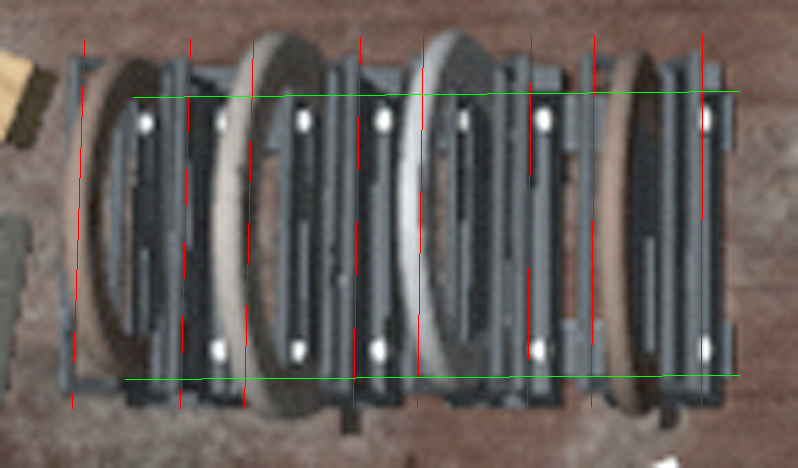

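View pics/ov3.png

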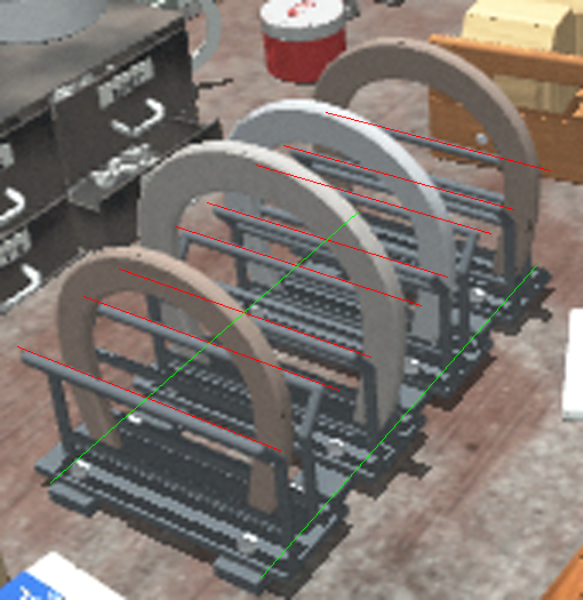

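The cooling rack centre is about (499, 199.5) with turn ≈ 0. Slot centres are at y ≈ 304, 234, 164 and 94, and the shoes are roughly centred. I'll start with the rightmost shoe (d), so the path never crosses standing shoes.

Call:
step_arm:
  deltas: [110,0,0,0,0,0,0.094,110,0,0,0,0,0,0.094,110,0,0,0,0,0,0.094,110,0.085,-0.29,0,0,0,0,110,0.085,-0.29,0,0,0,0,110,0.085,-0.29,0,0,0,0,110,0.085,-0.29,0,0,0,0,110,0.085,-0.29,0,0,0,0,110,0.085,-0.29,0,0,0,0,110,0.085,-0.29,0,0,0,0]
  squeeze: 30

```text
clock: 1.35
tool_pos: [408.2, -201.9, 238.5]
ee_rot: [-0.0, 1.0, -0.0, 0.0]
ft_force: [1.0, -0.2, 0.0]
finger_gap: 50.0
grasp_force: 0.0
```

Call:
step_arm:
  deltas: [110,0.086,-0.296,0,0,0,0,110,0.086,-0.296,0,0,0,0,110,0.086,-0.296,0,0,0,0,110,0.086,-0.296,0,0,0,0,110,0.086,-0.296,0,0,0,0,110,0,0,0.1,0,0,0,110,0,0,0.1,0,0,0,110,0,0,0,0,0,0,110,0,0,0,0,0,0,110,0,0,0,0,0,0]

```text
clock: 2.6
tool_pos: [495.0, 91.9, 199.8]
ee_rot: [-0.0, 1.0, -0.0, 0.001]
ft_force: [0.9, 0.5, -0.4]
finger_gap: 50.0
grasp_force: 0.0
```

```bash
python3 - <<'E'
from plant import viewer
import cv2
s=viewer.get_image("side"); t=viewer.get_image("top")
a=cv2.resize(s[110:300,190:390],(580,551),interpolation=cv2.INTER_CUBIC)
cv2.imwrite("pics/g1.png",a)
E
```

```text
(no output)
```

View pics/g1.png

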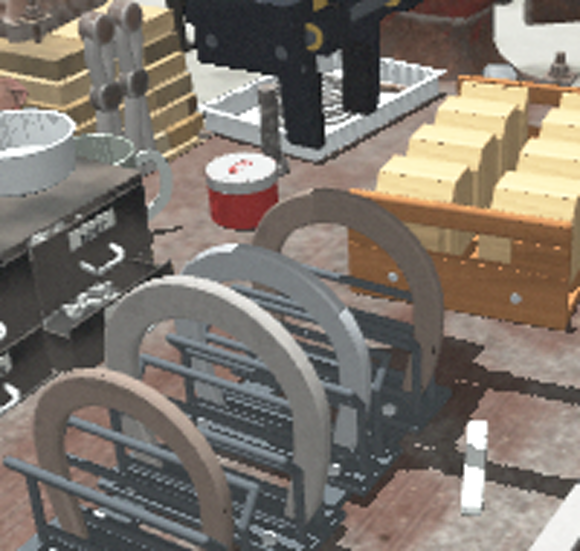

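The fingers straddle the toe of shoe d (toe near crop (325,190), fingers at ~305 and ~360). I'll go down and close.

Call:
step_arm:
  deltas: [110,0,-0.01,0.075,0,0,0,110,0,0,0.074,0,0,0,110,0,0,0.074,0,0,0,110,0,0,0.074,0,0,0,110,0,0,0.074,0,0,0,110,0,0,0,0,0,0,255,0,0,0,0,0,0,255,0,0,0,0,0,0,255,0,0,0,0,0,0,255,0,0,0,0,0,0]

```text
clock: 3.95
tool_pos: [494.6, 94.1, 124.9]
ee_rot: [-0.0, 1.0, -0.0, 0.0]
ft_force: [-0.4, 0.5, -0.6]
finger_gap: 12.3
grasp_force: 0.0
```

Call:
step_arm:
  deltas: [255,0,0,0,0,0,0,255,0,0,0,0,0,0,255,0,0,-0.03,0,0,0,255,0,0,-0.07,0,0,0,255,0,0,-0.1,0,0,0,255,0,0,-0.1,0,0,0,255,0,0,-0.1,0,0,0,255,0,0,-0.1,0,0,0,255,0,0,-0.05,0,0,0,255,0,0,0,0,0,0]

```text
clock: 5.2
tool_pos: [494.8, 94.1, 235.5]
ee_rot: [-0.0, 1.0, -0.0, 0.001]
ft_force: [0.1, 0.2, -3.2]
finger_gap: 8.5
grasp_force: 29.9
```

Call:
step_arm:
  deltas: [255,0.008,0.15,0,0,0,0,255,0.009,0.25,0,0,0,0,255,0.009,0.26,0,0,0,0,255,0.009,0.27,0,0,0,0,255,0.009,0.27,0,0,0,0,255,0.009,0.27,0,0,0,0,255,0.009,0.25,0,0,0,0,255,0.007,0.153,0,0,0,0,255,0,0,0,0,0,-0.0815,255,0,0,0,0,0,0]

```text
clock: 6.45
tool_pos: [507.2, -280.6, 232.9]
ee_rot: [-0.001, 0.998, 0.063, -0.001]
ft_force: [-1.2, 0.2, -3.8]
finger_gap: 8.8
grasp_force: 29.9
```

```bash
python3 - <<'E'
from plant import viewer,manip
import cv2
t=viewer.get_image("top"); s=viewer.get_image("side")
a=cv2.resize(t[110:270,320:520],(500,400),interpolation=cv2.INTER_CUBIC)
b=cv2.resize(s[60:260,290:440],(300,400),interpolation=cv2.INTER_CUBIC)
cv2.imwrite("pics/p1.png",cv2.hconcat([a,b])); print(manip.state()['tool_pos'],manip.state()['ee_rot'])
E
```

```text
[ 507.61845782 -280.04188587  233.51118851] [-5.35185566e-04  9.98019612e-01  6.28973704e-02 -6.98476242e-04]
```

View pics/p1.png

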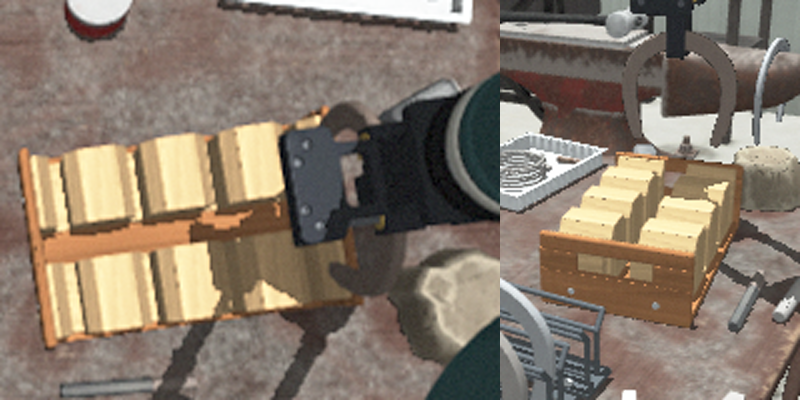

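The shoe hangs upright over the rightmost slot. I'll lower it in two stages and check forces.

Call:
step_arm:
  deltas: [255,0.005,0,0.06,0,0,0,255,0,0,0.06,0,0,0,255,0,0,0.05,0,0,0,255,0,0,0.04,0,0,0,255,0,0,0.04,0,0,0,255,0,0,0.03,0,0,0,255,0,0,0.03,0,0,0,255,0,0,0.03,0,0,0,255,0,0,0,0,0,0,255,0,0,0,0,0,0]

```text
clock: 7.8
tool_pos: [509.2, -280.5, 166.7]
ee_rot: [0.0, 0.998, 0.064, 0.0]
ft_force: [0.5, 0.6, -3.7]
finger_gap: 8.8
grasp_force: 29.9
```

Call:
step_arm:
  deltas: [255,0,0,0.025,0,0,0,255,0,0,0.025,0,0,0,255,0,0,0.025,0,0,0,255,0,0,0.025,0,0,0,255,0,0,0.025,0,0,0,255,0,0,0.025,0,0,0,255,0,0,0.02,0,0,0,255,0,0,0.01,0,0,0,255,0,0,0,0,0,0,255,0,0,0,0,0,0]

```text
clock: 9.05
tool_pos: [509.2, -280.5, 130.9]
ee_rot: [0.0, 0.998, 0.064, 0.0]
ft_force: [-1.6, 0.4, -0.4]
finger_gap: 8.6
grasp_force: 29.9
```

Weight is off the wrist, so the heels are down. Release, lift, and go toward shoe a.

Call:
step_arm:
  deltas: [110,0,0,0,0,0,0,110,0,0,0,0,0,0,110,0,0,0,0,0,0,110,0,0,0,0,0,0,110,0,0,-0.1,0,0,0,110,0,0,-0.2,0,0,0,110,0,0,-0.2,0,0,0,110,0,0,0,0,0,0.0815,110,0,-0.25,0,0,0,0,110,0,-0.25,0,0,0,0]

```text
clock: 10.3
tool_pos: [509.5, -180.0, 232.4]
ee_rot: [0.0, 1.0, -0.001, 0.001]
ft_force: [0.2, -0.2, -1.0]
finger_gap: 50.1
grasp_force: 0.0
```

Call:
step_arm:
  deltas: [110,-0.005,-0.287,0,0,0,0,110,-0.005,-0.287,0,0,0,0,110,-0.005,-0.287,0,0,0,0,110,-0.005,-0.287,0,0,0,0,110,-0.005,-0.287,0,0,0,0,110,-0.005,-0.287,0,0,0,0,110,0,0,0.12,0,0,0,110,0,0,0.12,0,0,0,110,0,0,0,0,0,0,110,0,0,0,0,0,0]

```text
clock: 11.55
tool_pos: [503.9, 164.1, 184.2]
ee_rot: [-0.0, 1.0, -0.0, 0.001]
ft_force: [-0.1, 0.4, -1.4]
finger_gap: 50.1
grasp_force: 0.0
```

```bash
python3 - <<'E'
from plant import viewer,manip
import cv2
t=viewer.get_image("top"); s=viewer.get_image("side")
a=cv2.resize(t[130:270,320:480],(457,400),interpolation=cv2.INTER_CUBIC)
b=cv2.resize(s[120:300,190:340],(333,400),interpolation=cv2.INTER_CUBIC)
cv2.imwrite("pics/p2.png",cv2.hconcat([a,b]))
E
```

```text
(no output)
```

View pics/p2.png

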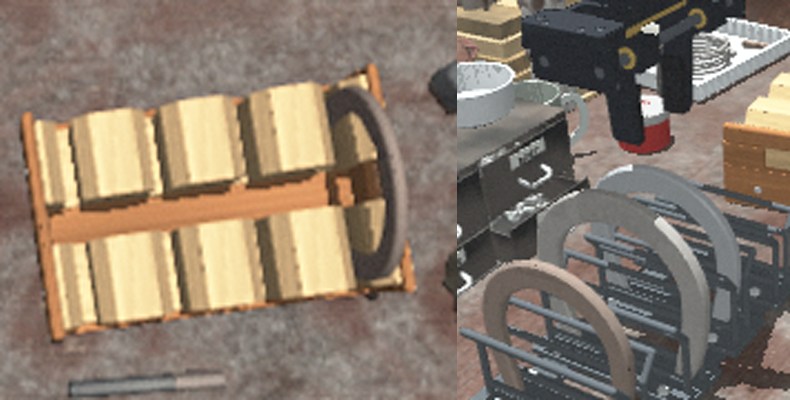

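Shoe d stands in the right-hand slot, midway across. The fingers are lined up over shoe a.

Call:
step_arm:
  deltas: [110,0,0,0.08,0,0,0,110,0,0,0.08,0,0,0,110,0,0,0.08,0,0,0,110,0,0,0.08,0,0,0,110,0,0,0,0,0,0,255,0,0,0,0,0,0,255,0,0,0,0,0,0,255,0,0,0,0,0,0,255,0,0,0,0,0,0,255,0,0,0,0,0,0]

```text
clock: 12.9
tool_pos: [503.4, 164.1, 118.9]
ee_rot: [-0.0, 1.0, -0.0, 0.0]
ft_force: [-0.6, 1.8, 1.8]
finger_gap: 9.0
grasp_force: 30.0
```

Call:
step_arm:
  deltas: [255,0,0,0,0,0,0,255,0,0,-0.03,0,0,0,255,0,0,-0.07,0,0,0,255,0,0,-0.1,0,0,0,255,0,0,-0.1,0,0,0,255,0,0,-0.1,0,0,0,255,0,0,-0.1,0,0,0,255,0,0,-0.05,0,0,0,255,0,0,0,0,0,0,255,0,0,0,0,0,0]

```text
clock: 14.15
tool_pos: [502.5, 163.8, 227.6]
ee_rot: [0.0, 1.0, -0.0, -0.001]
ft_force: [-0.1, 0.1, -2.8]
finger_gap: 9.1
grasp_force: 29.9
```

Call:
step_arm:
  deltas: [255,-0.002,0.15,0,0,0,0,255,-0.002,0.25,0,0,0,0,255,-0.002,0.26,0,0,0,0,255,-0.002,0.27,0,0,0,0,255,-0.002,0.27,0,0,0,0,255,-0.002,0.27,0,0,0,0,255,-0.002,0.25,0,0,0,0,255,-0.001,0.155,0,0,0,0,255,0,0,0,0,0,-0.0815,255,0,0,0,0,0,0]

```text
clock: 15.4
tool_pos: [499.3, -211.2, 227.1]
ee_rot: [-0.001, 0.998, 0.063, -0.001]
ft_force: [0.3, -0.9, -4.3]
finger_gap: 9.5
grasp_force: 29.9
```

Call:
step_arm:
  deltas: [255,0,0,0.06,0,0,0,255,0,0,0.06,0,0,0,255,0,0,0.05,0,0,0,255,0,0,0.04,0,0,0,255,0,0,0.04,0,0,0,255,0,0,0.03,0,0,0,255,0,0,0.03,0,0,0,255,0,0,0.03,0,0,0,255,0,0,0,0,0,0,255,0,0,0,0,0,0]

```text
clock: 16.65
tool_pos: [500.2, -211.1, 160.7]
ee_rot: [0.0, 0.998, 0.064, 0.0]
ft_force: [-0.1, -0.3, -3.3]
finger_gap: 9.3
grasp_force: 29.9
```

Call:
step_arm:
  deltas: [255,0,0,0.025,0,0,0,255,0,0,0.025,0,0,0,255,0,0,0.025,0,0,0,255,0,0,0.025,0,0,0,255,0,0,0.025,0,0,0,255,0,0,0.025,0,0,0,255,0,0,0.02,0,0,0,255,0,0,0.005,0,0,0,255,0,0,0,0,0,0,255,0,0,0,0,0,0]

```text
clock: 17.9
tool_pos: [500.2, -211.1, 125.7]
ee_rot: [0.0, 0.998, 0.064, 0.0]
ft_force: [0.6, 0.0, -4.0]
finger_gap: 9.1
grasp_force: 29.9
```

Call:
step_arm:
  deltas: [255,0,0,0.01,0,0,0,255,0,0,0,0,0,0,110,0,0,0,0,0,0,110,0,0,0,0,0,0,110,0,0,0,0,0,0,110,0,0,0,0,0,0,110,0,0,-0.1,0,0,0,110,0,0,-0.22,0,0,0,110,0,0,-0.22,0,0,0,110,0,0,0,0,0,0.0815]

```text
clock: 19.15
tool_pos: [502.8, -212.3, 236.5]
ee_rot: [0.002, 1.0, -0.002, 0.004]
ft_force: [0.2, -0.2, -0.5]
finger_gap: 50.0
grasp_force: 0.0
```

Call:
step_arm:
  deltas: [110,-0.001,-0.278,0,0,0,0,110,-0.001,-0.278,0,0,0,0,110,-0.001,-0.278,0,0,0,0,110,-0.001,-0.278,0,0,0,0,110,-0.001,-0.278,0,0,0,0,110,-0.001,-0.278,0,0,0,0,110,-0.001,-0.28,0,0,0,0,110,0,-0.278,0,0,0,0,110,0,0,0.1,0,0,0,110,0,0,0.1,0,0,0]

```text
clock: 20.4
tool_pos: [498.3, 233.8, 190.1]
ee_rot: [0.0, 1.0, 0.0, -0.0]
ft_force: [0.8, 0.1, 0.5]
finger_gap: 50.0
grasp_force: 0.0
```

```bash
python3 - <<'E'
from plant import viewer,manip
import cv2
t=viewer.get_image("top"); s=viewer.get_image("side")
a=cv2.resize(t[130:270,320:480],(457,400),interpolation=cv2.INTER_CUBIC)
b=cv2.resize(s[120:300,190:340],(333,400),interpolation=cv2.INTER_CUBIC)
cv2.imwrite("pics/p3.png",cv2.hconcat([a,b]));print(manip.state()['tool_pos'])
E
```

```text
[496.30815748 231.95036461 187.41583552]
```

View pics/p3.png

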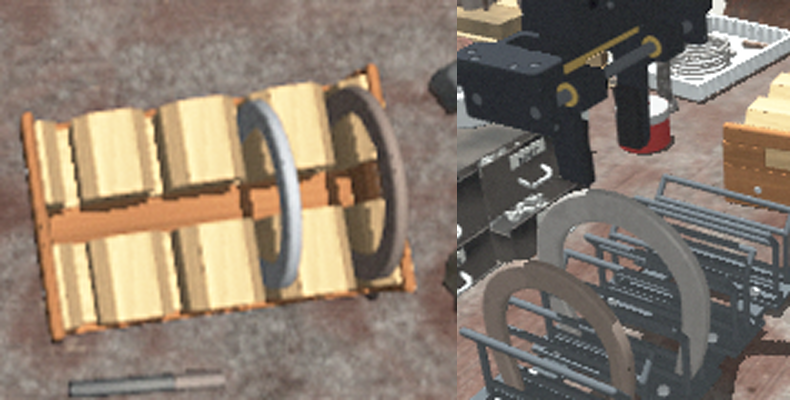

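Shoe a stands in slot 3, and the fingers straddle shoe b.

Call:
step_arm:
  deltas: [110,0,0,0.076,0,0,0,110,0,0,0.076,0,0,0,110,0,0,0.076,0,0,0,110,0,0,0.076,0,0,0,110,0,0,0,0,0,0,255,0,0,0,0,0,0,255,0,0,0,0,0,0,255,0,0,0,0,0,0,255,0,0,0,0,0,0,255,0,0,0,0,0,0]

```text
clock: 21.75
tool_pos: [499.0, 234.4, 131.0]
ee_rot: [-0.0, 1.0, -0.0, 0.0]
ft_force: [-0.3, 0.1, 0.3]
finger_gap: 9.5
grasp_force: 30.0
```

Call:
step_arm:
  deltas: [255,0,0,0,0,0,0,255,0,0,-0.03,0,0,0,255,0,0,-0.07,0,0,0,255,0,0,-0.1,0,0,0,255,0,0,-0.1,0,0,0,255,0,0,-0.1,0,0,0,255,0,0,-0.1,0,0,0,255,0,0,-0.05,0,0,0,255,0,0,0,0,0,0,255,0,0,0,0,0,0]

```text
clock: 23.0
tool_pos: [498.2, 233.9, 239.8]
ee_rot: [0.0, 1.0, -0.0, -0.001]
ft_force: [0.5, -0.1, -4.5]
finger_gap: 9.7
grasp_force: 29.9
```

Call:
step_arm:
  deltas: [255,-0.005,0.15,0,0,0,0,255,-0.005,0.25,0,0,0,0,255,-0.005,0.26,0,0,0,0,255,-0.005,0.27,0,0,0,0,255,-0.005,0.27,0,0,0,0,255,-0.005,0.27,0,0,0,0,255,-0.005,0.25,0,0,0,0,255,-0.005,0.16,0,0,0,0,255,0,0,0,0,0,-0.0815,255,0,0,0,0,0,0]

```text
clock: 24.25
tool_pos: [489.9, -142.1, 239.5]
ee_rot: [-0.001, 0.998, 0.063, -0.001]
ft_force: [-0.2, 0.5, -3.5]
finger_gap: 9.6
grasp_force: 29.9
```

Call:
step_arm:
  deltas: [255,0,0,0.06,0,0,0,255,0,0,0.06,0,0,0,255,0,0,0.05,0,0,0,255,0,0,0.04,0,0,0,255,0,0,0.04,0,0,0,255,0,0,0.03,0,0,0,255,0,0,0.03,0,0,0,255,0,0,0.03,0,0,0,255,0,0,0,0,0,0,255,0,0,0,0,0,0]

```text
clock: 25.5
tool_pos: [490.9, -141.9, 172.9]
ee_rot: [0.0, 0.998, 0.064, 0.0]
ft_force: [-0.1, 0.7, -4.0]
finger_gap: 10.0
grasp_force: 29.9
```

Call:
step_arm:
  deltas: [255,0,0,0.025,0,0,0,255,0,0,0.025,0,0,0,255,0,0,0.025,0,0,0,255,0,0,0.025,0,0,0,255,0,0,0.025,0,0,0,255,0,0,0.025,0,0,0,255,0,0,0.025,0,0,0,255,0,0,0.01,0,0,0,255,0,0,0,0,0,0,255,0,0,0,0,0,0]

```text
clock: 26.75
tool_pos: [491.3, -142.1, 136.9]
ee_rot: [0.0, 0.998, 0.064, 0.001]
ft_force: [-2.9, -0.2, 5.5]
finger_gap: 9.8
grasp_force: 30.0
```

On the floor (+5.5 N). Release and go toward shoe c.

Call:
step_arm:
  deltas: [110,0,0,0,0,0,0,110,0,0,0,0,0,0,110,0,0,0,0,0,0,110,0,0,0,0,0,0,110,0,0,-0.1,0,0,0,110,0,0,-0.2,0,0,0,110,0,0,-0.2,0,0,0,110,0,0,0,0,0,0.0815,110,0.005,-0.25,0,0,0,0,110,0.005,-0.25,0,0,0,0]

```text
clock: 28.0
tool_pos: [492.8, -41.2, 235.9]
ee_rot: [-0.0, 1.0, -0.001, 0.0]
ft_force: [0.8, 0.6, 0.3]
finger_gap: 50.3
grasp_force: 0.0
```

Call:
step_arm:
  deltas: [110,0.007,-0.288,0,0,0,0,110,0.007,-0.288,0,0,0,0,110,0.007,-0.288,0,0,0,0,110,0.007,-0.288,0,0,0,0,110,0.007,-0.288,0,0,0,0,110,0.006,-0.289,0,0,0,0,110,0,0,0.15,0,0,0,110,0,0,0.15,0,0,0,110,0,0,0,0,0,0,110,0,0,0,0,0,0]

```text
clock: 29.25
tool_pos: [501.5, 304.1, 176.6]
ee_rot: [-0.0, 1.0, -0.0, 0.0]
ft_force: [-0.1, -0.7, -1.0]
finger_gap: 50.0
grasp_force: 0.0
```

```bash
python3 - <<'E'
from plant import viewer,manip
import cv2
t=viewer.get_image("top"); s=viewer.get_image("side")
a=cv2.resize(t[130:270,320:480],(457,400),interpolation=cv2.INTER_CUBIC)
b=cv2.resize(s[120:300,190:340],(333,400),interpolation=cv2.INTER_CUBIC)
cv2.imwrite("pics/p4.png",cv2.hconcat([a,b]));print(manip.state()['tool_pos'])
E
```

```text
[502.09552685 304.32659037 177.58538359]
```

View pics/p4.png

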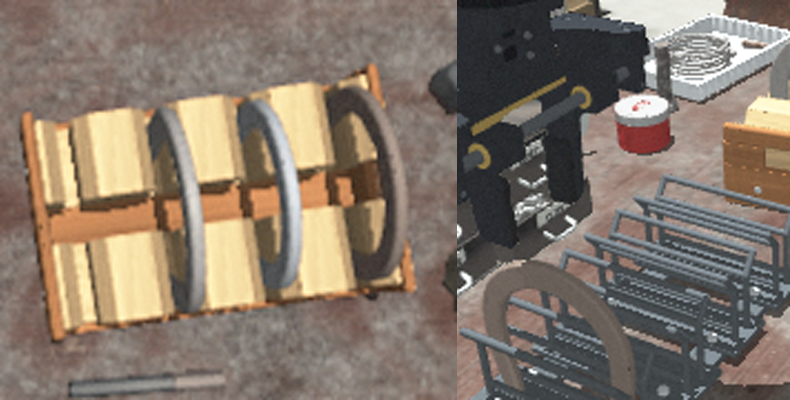

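Shoe b stands in slot 2, and the fingers straddle shoe c.

Call:
step_arm:
  deltas: [110,0,0,0.082,0,0,0,110,0,0,0.082,0,0,0,110,0,0,0.082,0,0,0,110,0,0,0.082,0,0,0,110,0,0,0,0,0,0,255,0,0,0,0,0,0,255,0,0,0,0,0,0,255,0,0,0,0,0,0,255,0,0,0,0,0,0,255,0,0,0,0,0,0]

```text
clock: 30.6
tool_pos: [501.2, 304.2, 110.5]
ee_rot: [-0.0, 1.0, -0.0, 0.0]
ft_force: [0.4, 0.1, 0.8]
finger_gap: 8.3
grasp_force: 30.0
```

Call:
step_arm:
  deltas: [255,0,0,0,0,0,0,255,0,0,-0.03,0,0,0,255,0,0,-0.07,0,0,0,255,0,0,-0.1,0,0,0,255,0,0,-0.1,0,0,0,255,0,0,-0.1,0,0,0,255,0,0,-0.1,0,0,0,255,0,0,-0.05,0,0,0,255,0,0,0,0,0,0,255,0,0,0,0,0,0]

```text
clock: 31.85
tool_pos: [500.4, 303.7, 219.1]
ee_rot: [0.0, 1.0, -0.0, -0.001]
ft_force: [-0.3, -0.4, -3.7]
finger_gap: 8.6
grasp_force: 29.9
```

Call:
step_arm:
  deltas: [255,-0.012,0.15,0,0,0,0,255,-0.012,0.25,0,0,0,0,255,-0.012,0.26,0,0,0,0,255,-0.012,0.27,0,0,0,0,255,-0.012,0.27,0,0,0,0,255,-0.012,0.27,0,0,0,0,255,-0.012,0.25,0,0,0,0,255,-0.012,0.162,0,0,0,0,255,0,0,0,0,0,-0.0815,255,0,0,0,0,0,0]

```text
clock: 33.1
tool_pos: [480.9, -72.8, 219.0]
ee_rot: [-0.0, 0.998, 0.063, -0.001]
ft_force: [0.4, -0.8, -3.3]
finger_gap: 8.4
grasp_force: 29.9
```

Call:
step_arm:
  deltas: [255,0,0,0.06,0,0,0,255,0,0,0.06,0,0,0,255,0,0,0.05,0,0,0,255,0,0,0.04,0,0,0,255,0,0,0.04,0,0,0,255,0,0,0.03,0,0,0,255,0,0,0.03,0,0,0,255,0,0,0.03,0,0,0,255,0,0,0,0,0,0,255,0,0,0,0,0,0]

```text
clock: 34.35
tool_pos: [481.9, -72.4, 152.3]
ee_rot: [0.0, 0.998, 0.064, 0.0]
ft_force: [0.0, -0.2, -2.8]
finger_gap: 8.3
grasp_force: 29.9
```

Call:
step_arm:
  deltas: [255,0,0,0.025,0,0,0,255,0,0,0.025,0,0,0,255,0,0,0.025,0,0,0,255,0,0,0.025,0,0,0,255,0,0,0.025,0,0,0,255,0,0,0.025,0,0,0,255,0,0,0.02,0,0,0,255,0,0,0.01,0,0,0,255,0,0,0,0,0,0,255,0,0,0,0,0,0]

```text
clock: 35.6
tool_pos: [481.9, -72.5, 116.5]
ee_rot: [0.0, 0.998, 0.064, 0.0]
ft_force: [-0.9, -0.1, 1.4]
finger_gap: 8.7
grasp_force: 29.9
```

Touching the floor. Release, lift, then move clear toward the robot's left so I can look.

Call:
step_arm:
  deltas: [110,0,0,0,0,0,0,110,0,0,0,0,0,0,110,0,0,0,0,0,0,110,0,0,0,0,0,0,110,0,0,-0.1,0,0,0,110,0,0,-0.25,0,0,0,110,0,0,-0.25,0,0,0,110,0,-0.25,0,0,0,0,110,0,-0.28,0,0,0,0,110,0,-0.28,0,0,0,0]

```text
clock: 36.85
tool_pos: [460.9, 89.6, 236.6]
ee_rot: [-0.0, 0.998, 0.063, 0.001]
ft_force: [1.6, 0.1, -0.1]
finger_gap: 50.0
grasp_force: 0.0
```

Call:
step_arm:
  deltas: [110,0,-0.28,0,0,0,0,110,0,-0.28,0,0,0,0,110,0,-0.28,0,0,0,0,110,0,0,0,0,0,0,110,0,0,0,0,0,0,110,0,0,0,0,0,0,110,0,0,0,0,0,0,110,0,0,0,0,0,0,110,0,0,0,0,0,0,110,0,0,0,0,0,0]

```text
clock: 38.1
tool_pos: [439.7, 254.7, 236.1]
ee_rot: [-0.0, 0.998, 0.064, -0.0]
ft_force: [0.5, -0.1, -0.6]
finger_gap: 50.3
grasp_force: 0.0
```

```bash
python3 - <<'E'
from plant import viewer,manip
import cv2
t=viewer.get_image("top"); s=viewer.get_image("side")
a=cv2.resize(t[130:270,320:480],(457,400),interpolation=cv2.INTER_CUBIC)
b=cv2.resize(s[110:240,290:430],(333,400),interpolation=cv2.INTER_CUBIC)
cv2.imwrite("pics/p5.png",cv2.hconcat([a,b]));print(manip.state()['tool_pos'])
E
```

```text
[439.65623663 254.88567909 236.1168645 ]
```

View pics/p5.png

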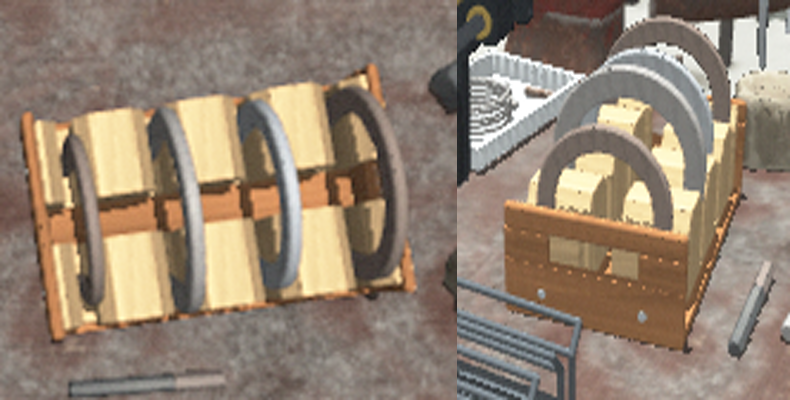

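All four stand upright, one to a slot, in the order c, b, a, d, and each is midway across the rack. The arm is clear, so I'll hand in.

```bash
python3 -c "
from plant import manip
print(manip.sign_off())"
```

```text
the job is handed in; nothing more can be done
None
```

I moved all four shoes to the carrying rack and handed the job in after about 38 s of robot time: the last pictures show them upright, one to a slot, in their original order from the left (c, b, a, d); the hand-in returned no verdict.

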